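# Shut the parts chest and prove its catches

### The arm

A 6-joint arm with a two-finger parallel gripper is mounted at the origin on the work surface. World frame = base frame: x ahead of the robot, y to its left, z up, the work surface at z = 0. Lengths are in m, angles in degrees, forces in N, time in s.
With the tool pointing down it reaches from about 0.4 to 0.825 m from the base axis. Payload 7 kg.
Tool frame: the origin (TCP) lies midway between the tips of the shut fingers; the grasp point (between the pads) lies 19 mm behind it; z points along the fingers, y is the direction in which the jaws open and shut (so a half turn about z gives the same grasp; the last joint's range is limited). The gripper opens to 88 mm and grips with 3 to 60 N. Pads are 19 mm wide; open, the fingers measure 130 mm over their backs; the gripper's body (78 mm by 193 mm) begins 47 mm behind the grasp point.
Start: joints at [90.705, 20.546, 0.682, 0, -70.136, -16.507], TCP at [0.184, 0.649, 0.227] pointing down, gripper open.
Joint ranges: [-176.03, 176.03], [-82.01, 121.73], [-58.28, 71.71], [-173.87, 95.51], [-174.79, -0.11], [-173.66, 173.66]. Speed limits (degrees/s): [136.94, 136.94, 172.46, 180, 180, 180].

### API

Orientations are given as [roll, pitch, yaw] about the fixed x, y, z axes, in that order (R = Rz(yaw) Ry(pitch) Rx(roll)).
In Python, from plant import r gives the robot as it stands. The module is installed in compiled form; this text tells all that it offers.
- The arm moves only by the tool send_rows, never from a script. Its argument "motion" is a list of rows, each an object with "travel": the shift along the tool's x, y, z in m, a list of three; "spin": the turn about the tool's z in degrees. In form: [{"travel": [tx, ty, tz], "spin": spin}, ...]. A call has 1 to 5 rows; each row shifts and turns the pose as measured when the row begins, along the tool's axes as they then stand; what a row does not reach is not made up. A row lasts 1/12 s, in which the tool goes at most 41.7 mm and 7.16 degrees, less where a joint would pass 70% of its speed; a pose out of reach is approached as far as the arm can. A call is refused whole if a number of a shift passes 0.0417 or a number of a turn 7.16, either way. A call with a gripper value outside its range is refused whole. "gripper" is the gripper command: -1 is shut, 1 is fully open, values between are in proportion, set as the call begins (left out, the last holds). The fingers move at their own pace and stop on an object; "squeeze" is the grip in N (left out, the last holds). Time passes only in rows, so rows that do not move let the fingers close. It gives the time, the measured TCP pose, the force and the opening at its end, in the units of the state.
- r.get_state(): the state, without advancing time (a new reading comes with each control period).
- r.capture(name): name is "scene" or "top" or "wrist"; returns (picture, depth): 480x640x3 uint8, blue, green, red; 480x640 float32, m along the optical axis (not along the pixel's ray), 0 where there is no reading.
- r.get_calibration(name): a dict with "fov_y" (degrees; the focal length in pixels is half the picture's height over the tangent of half this angle, whatever the lens; pixels are square), "cx", "cy" (the principal point, pixels), "k1" (the pictures are not rectified: a ray, as slopes to the right and down, at radius r is drawn at 1 + k1 r^2 times it, then the intrinsics apply), "origin" and "orientation" of the camera in the world. Camera axes: x right, y down, z forward; pixel columns grow to the right and rows downward; lengths in m; the calibration is good to about 2 mm. A picture is of the moment at which its call begins: read the wrist's pose just before it. get_calibration takes no time and is no camera call; for the wrist camera it gives the pose at the moment of the call.
- r.close_job(): hands the job in, once; it reports no verdict.
Trained networks look in the newest picture that a camera, given by its name, has taken for a name from the list of things; names that differ only in an ending like _2 or _b are one class to them, and where a whole thing is asked for, a point or a joint stands for the part that bears it (a point fixed in the world has none). Each returns a list of dicts, best first, with "conf" (0 to 1); they miss things now and then, are a little off and sometimes report something else, mostly with a low value. They report only what shows in the picture. A call takes as long as a camera call.
- r.boxes_of(camera, target): "at" ([x, y, z] in m, in the coordinates of the camera as it stood for that picture, good to about 4 mm: the middle of the surface that is visible of it).
- r.pinpoint(camera, target): "at" ([x, y, z] in m, in the coordinates of the camera as it stood for that picture, good to about 4 mm: a listed point, or the origin of a listed thing).
The state is a dict: "time_s": time; "joints": joint angles; "qd": joint speeds; "joint_torque": joint torques, N m; "tcp_pos": TCP position; "eef_rot": TCP orientation; "contact_force": force on the tool from outside, world axes, zero at the start; "moment": the same for the moment, N m; "gripper_width": finger opening in m.
Only numpy, scipy, OpenCV 4.12 (cv2) and the standard library are available. Lean on these libraries where they do the work, as an engineer would, in place of code of your own. Each camera call takes 0.05 s, during which the arm holds its last target. There are 200 camera calls.

### The job

Shut the lid of the grey steel parts chest and make sure that both of its spring catches really hold: push the lid down, press each end home, then check by a firm tug upward on the handle, proving the left end first and then the right (left and right as the robot sees them). An end that gives has not caught: press it down again, keeping the pressure on long enough for its bolt to spring out, and tug again until it holds. Do not wrench or crush anything, leave the other things on the bench where they stand, and leave the chest fully shut and caught at both ends.

Things in the scene. Friction and masses are not known exactly. Their poses are not given: they have to be found in the camera images.
- chest: Top-opening parts chest of grey sheet steel, fixed to the bench, 240 deep (x) x 360 wide (y) x 120 mm high. Origin: centre of its underside, on the bench; x points to the hinged back, y to its left end, z up; its front (-x) faces the robot, turned by at most 0.3 rad. The lid's hinge line runs along y at x = +122, z = 124.5 mm.
- lid (a joint): Opening angle of the lid in rad: 0 shut and caught, growing as the front edge rises. Starts ajar (0.3 to 0.75); balanced, so it stays put and 1 to 2 N moves it. Near 0.06 it rests on both catch bolts. From there each end needs pressing down about 13 mm with 8 to 15 N, to a hard stop 3 mm below its caught height; buffers push the front up with about 5 N an end.
- lid_panel: The lid: flat grey panel 252 (x) x 372 (y) mm, 4 mm thick, with an 18 mm skirt down its front and sides. It twists a little: one front end can stand up to 16 mm above the other, and each end is caught separately. Origin: middle of its underside, 122 mm in front of the hinge line, 124 mm above the bench when shut; axes as the chest's when shut, tilting with it.
- handle_left: Steel bow handle on the lid near the left front corner: round bar 10 mm thick, 76 mm long along y, centred 32 mm above the panel's top, a leg at each end. Origin: on the panel's top under the bar's middle, 80 mm in front of the panel's middle and 115 mm left of it, 46 mm behind the front edge, 128 mm up when shut. Pulled up, a caught end moves under 2 mm, an uncaught one 8 mm or more.
- handle_right: The same handle at the right front corner of the lid.
- striker_left: U-shaped striker under the lid near its left front corner, caught by a sprung bolt in the chest's front. Origin: middle of its 6 mm bar, 24 mm under the panel. One bolt of the two (either end, looks the same) snaps out at once; the other is gummed up: it wants a slow push (20 mm/s) and takes up to 3 s of held pressure to creep out; let go sooner, that end springs up again.
- striker_right: The same striker, with its own bolt, at the right end.
- corner_left (a point): Point on the top of the lid near its front edge in line with the left catch, 105 mm in front of the panel's middle and 115 mm to its left. When that end is caught it is 128 mm above the chest's underside; an end that is not caught stands at 133 mm or more.
- corner_right (a point): The same point at the right end of the lid.
- tape_roll: Roll of carton tape lying flat, 100 mm across, 48 mm high; to be left alone. Origin: centre of its underside.
- screwdriver: Black-handled screwdriver lying down, 190 mm long; to be left alone. Origin: centre of its underside as it lies.
- spray_can: Aluminium spray can standing upright, 52 mm across, 167 mm high; to be left alone. Origin: centre of its underside.
- carton: Small closed carton, 140 x 100 x 85 mm; to be left alone. Origin: centre of its underside.
- tape_measure: Grey tape measure, 68 x 36 x 64 mm; to be left alone. Origin: centre of its underside.
- pipe_coupling: Black plastic pipe coupling standing on end, 52 mm across, 55 mm high; to be left alone. Origin: centre of its underside.
- mug: White mug, 82 mm across, 90 mm high; to be left alone. Origin: centre of its underside.

How it is judged:
By the outcome, as a careful person would: the job done as asked, in the order asked, and still so for the second after the job is handed in, with the robot touching nothing.
It also fails if it takes over 72 s, if anything falls off the work surface, if the arm or the gripper's body presses on something with over 40 N, if the wrist force passes 120 N, or if a joint passes its speed limit or range.

## Working session

There is one attempt and no reset: what is moved stays moved. The work goes in short steps, Python scripts to look and compute and a tool call to move; the robot and the scene stay as the last step left them, time stands still between calls to the robot, and variables do not carry over. Pictures are saved under pics/ and viewed, about 8 in all and at most 12, crops included, and the job is handed in when it is done.

Besides the shell and the picture viewer there is one more tool, called after "Call:" by a JSON object that holds its "name" and its "arguments", one argument or row to a line. send_rows: Moves the arm, as the interface text tells. Its arguments: {"type":"object","properties":{"motion":{"type":"array"},"gripper":{"type":"number"},"squeeze":{"type":"number"}},"required":["motion"]}

```bash
mkdir -p pics; cat > h.py <<'E'
import numpy as np, cv2
from scipy.spatial.transform import Rotation as R
from plant import r
def T(c):
    k=r.get_calibration(c); return np.array(k["origin"]),k["orientation"],k
def rot(o):
    o=np.array(o); return o if o.shape==(3,3) else R.from_euler('xyz',o,degrees=True).as_matrix()
def find(c,n,f='pinpoint',cal=None):
    o,q,k=cal or T(c); 
    return [(np.round(o+rot(q)@np.array(d["at"]),4).tolist(),round(d["conf"],2)) for d in getattr(r,f)(c,n)[:2]]
E
python3 - <<'E'
from h import *
s=r.get_state(); print(s)
print(r.get_calibration("scene"),r.get_calibration("top"))
a,_=r.capture("scene"); b,_=r.capture("top")
cv2.imwrite("pics/a.png",a);cv2.imwrite("pics/b.png",b)
for n in ["chest","lid_panel","handle_left","handle_right","corner_left","corner_right"]:
  for c in ["scene","top"]: print(n,c,find(c,n))
for n in ["tape_roll","screwdriver","spray_can","carton","tape_measure","pipe_coupling","mug"]:
  print(n,find("top",n))
print(r.get_state()["time_s"])
E
```

```text
{'time_s': 0.0, 'joints': array([ 9.07054526e+01,  2.05907199e+01,  6.33420172e-01, -1.88509130e-02,
       -7.01383372e+01, -1.65078874e+01]), 'qd': array([ 0.02506299, -0.01542584, -0.09799347,  0.00142657, -0.03545442,
        0.04042983]), 'joint_torque': array([ 2.00795825e-03, -5.82716060e+01,  2.93054152e+01,  6.99746087e+00,
        6.78650526e-03, -1.59403389e-04]), 'tcp_pos': array([0.18370641, 0.64899473, 0.22563209]), 'eef_rot': array([ 1.79903269e+02, -1.01867352e-02, -1.58088456e+01]), 'contact_force': array([-0.13901945, -1.22199521, -0.16543056]), 'moment': array([-0.01817673,  0.04294745, -0.00890684]), 'gripper_width': 0.08744144556913297}
{'fov_y': 57.44771544502764, 'cx': 321.190215321895, 'cy': 233.3802081746051, 'k1': -0.027031980439725507, 'origin': array([ 0.59489559, -0.53175599,  1.06205882]), 'orientation': array([-147.11536418,   -0.80728498,    4.36896692])} {'fov_y': 45.7287517179016, 'cx': 326.6965578438894, 'cy': 242.5737343301933, 'k1': -0.05942683664031993, 'origin': array([0.24906734, 0.09420231, 1.59641382]), 'orientation': array([-168.99572524,   
[... 373 characters left out ...]
t scene [([0.5878, -0.1773, 0.2028], 0.7)]
handle_right top [([0.5909, -0.1687, 0.2044], 0.7)]
corner_left scene [([0.5228, 0.0427, 0.2093], 0.82)]
corner_left top [([0.5227, 0.0464, 0.2142], 0.92)]
corner_right scene [([0.5674, -0.1815, 0.2131], 0.96)]
corner_right top [([0.5693, -0.1776, 0.2112], 0.92)]
tape_roll [([0.43, -0.0774, -0.0022], 0.98), ([0.5704, -0.1775, 0.2111], 0.63)]
screwdriver [([0.4072, -0.2506, -0.0003], 0.63)]
spray_can [([0.7186, -0.2952, -0.0004], 0.95)]
carton [([0.6293, 0.2371, -0.0024], 0.96)]
tape_measure [([0.4126, 0.0626, 0.001], 0.9)]
pipe_coupling [([0.6372, -0.0477, 0.1674], 0.66), ([0.4663, -0.1699, -0.0031], 0.63)]
mug [([0.3391, 0.433, 0.0004], 0.85)]
1.05
```

View pics/a.png

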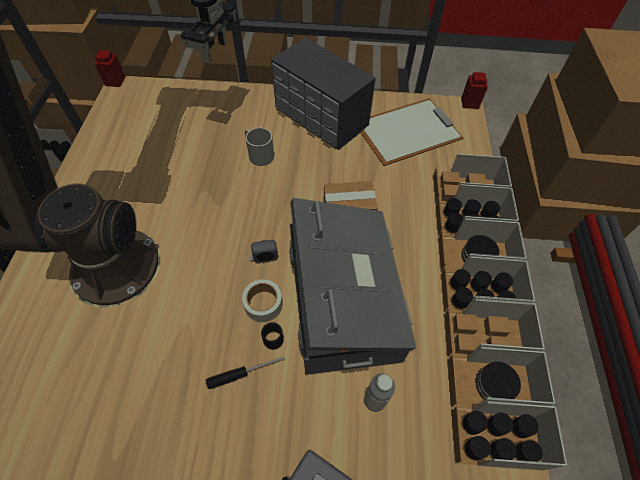

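View pics/b.png

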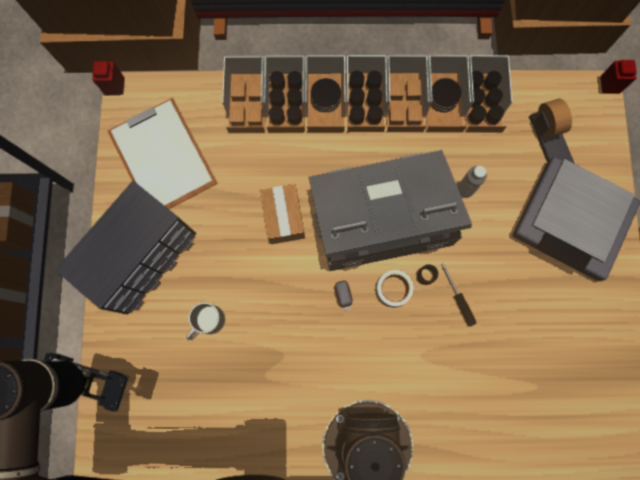

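The scene view shows the grey chest at centre-right with its lid ajar (handles near px (318,218) and (333,312)). In the top view it is at (390,205), with the small items in front of it (robot side). The network positions agree with both pictures: chest yaw is about 11.4°, lid angle about 0.38 rad.

My plan is to press on the handle bars with shut fingers, then grip each bar for the tug.

Call:
{"name": "send_rows", "arguments": {
  "motion": [
    {"travel": [0.0, 0.0, -0.03], "spin": 0},
    {"travel": [0.026, 0.024, -0.02], "spin": 0},
    {"travel": [0.026, 0.024, -0.02], "spin": 0},
    {"travel": [0.026, 0.024, 0], "spin": 0},
    {"travel": [0.026, 0.024, 0], "spin": 0}
  ],
  "gripper": -1,
  "squeeze": 40
}}

```text
time_s: 1.47
tcp_pos: [0.2566, 0.5292, 0.2957]
eef_rot: [179.7, -0.1, -15.4]
contact_force: [1.1, -0.1, -1.8]
gripper_width: 0.0597
```

Call:
{"name": "send_rows", "arguments": {
  "motion": [
    {"travel": [0.026, 0.024, 0], "spin": 0},
    {"travel": [0.026, 0.024, 0], "spin": 0},
    {"travel": [0.026, 0.024, 0], "spin": 0},
    {"travel": [0.026, 0.024, 0], "spin": 0},
    {"travel": [0.026, 0.024, 0], "spin": 0}
  ]
}}

```text
time_s: 1.88
tcp_pos: [0.3531, 0.3717, 0.2988]
eef_rot: [180.0, -0.1, -15.3]
contact_force: [0.9, -0.4, 0.4]
gripper_width: 0.0265
```

Call:
{"name": "send_rows", "arguments": {
  "motion": [
    {"travel": [0.026, 0.024, 0], "spin": 0},
    {"travel": [0.026, 0.024, 0], "spin": 0},
    {"travel": [0.026, 0.024, 0], "spin": 0},
    {"travel": [0.026, 0.024, 0], "spin": 0},
    {"travel": [0.026, 0.024, 0], "spin": 0}
  ]
}}

```text
time_s: 2.3
tcp_pos: [0.4495, 0.2134, 0.3014]
eef_rot: [-179.8, -0.3, -15.2]
contact_force: [1.8, 0.4, 0.1]
gripper_width: 0.0007
```

Call:
{"name": "send_rows", "arguments": {
  "motion": [
    {"travel": [0, 0, 0], "spin": 7},
    {"travel": [0, 0, 0], "spin": 7},
    {"travel": [0, 0, 0], "spin": 7},
    {"travel": [0, 0, 0], "spin": 7},
    {"travel": [0, 0, 0], "spin": 7}
  ]
}}

```text
time_s: 2.72
tcp_pos: [0.4529, 0.2049, 0.3026]
eef_rot: [-179.5, -0.1, -50.9]
contact_force: [-0.5, 0.7, -0.2]
gripper_width: 0.0003
```

Call:
{"name": "send_rows", "arguments": {
  "motion": [
    {"travel": [0, 0, 0], "spin": 7},
    {"travel": [0, 0, 0], "spin": 7},
    {"travel": [0, 0, 0], "spin": 7},
    {"travel": [0, 0, 0], "spin": 7},
    {"travel": [0, 0, 0], "spin": 0}
  ]
}}

```text
time_s: 3.13
tcp_pos: [0.4529, 0.2043, 0.3034]
eef_rot: [-179.5, 0.2, -79.8]
contact_force: [-0.1, -0.4, -0.4]
gripper_width: 0.0008
```

Call:
{"name": "send_rows", "arguments": {
  "motion": [
    {"travel": [0.033, -0.0137, 0], "spin": 0},
    {"travel": [0.033, -0.0137, 0], "spin": 0},
    {"travel": [0.033, -0.0137, 0], "spin": 0},
    {"travel": [0.033, -0.0137, 0], "spin": -1},
    {"travel": [0.033, -0.0137, 0], "spin": 0}
  ]
}}

```text
time_s: 3.55
tcp_pos: [0.5526, 0.056, 0.3053]
eef_rot: [-179.2, 0.3, -76.8]
contact_force: [0.3, 1.4, -0.2]
gripper_width: 0.0002
```

```bash
python3 - <<'E'
from h import *
print(r.get_state()["tcp_pos"],r.get_state()["eef_rot"])
cal=T("wrist"); w,d=r.capture("wrist"); cv2.imwrite("pics/w1.png",w)
for n in ["handle_left","handle_right","corner_left","lid_panel"]: print(n,find("wrist",n,cal=cal))
E
```

```text
[0.55260129 0.05599211 0.30528879] [-179.21940889    0.32855954  -76.84235245]
handle_left [([0.5417, 0.0496, 0.2041], 0.7)]
handle_right []
corner_left [([0.5202, 0.0489, 0.2176], 0.67)]
lid_panel [([0.6368, -0.0457, 0.1725], 0.76)]
```

View pics/w1.png

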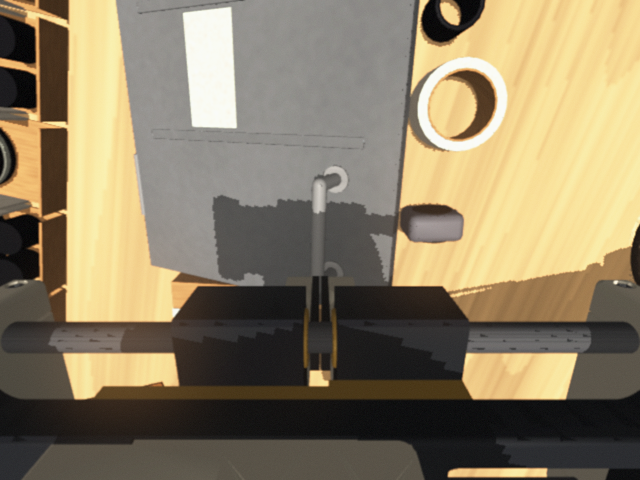

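The wrist view shows the left bar running from (320,185) to about (335,270), in line with the shut fingers at px x=320. The position is good, so I descend and push the lid down.

Call:
{"name": "send_rows", "arguments": {
  "motion": [
    {"travel": [0.005, 0, 0.02], "spin": 1.5},
    {"travel": [0, 0, 0.02], "spin": 0},
    {"travel": [0, 0, 0.02], "spin": 0},
    {"travel": [0, 0.003, 0.009], "spin": 0},
    {"travel": [0, 0.004, 0.009], "spin": 0}
  ]
}}

```text
time_s: 4.22
tcp_pos: [0.547, 0.0567, 0.2284]
eef_rot: [-178.8, 0.4, -77.8]
contact_force: [-1.0, -0.6, 2.2]
gripper_width: 0.0004
```

Call:
{"name": "send_rows", "arguments": {
  "motion": [
    {"travel": [0, 0.004, 0.009], "spin": 0},
    {"travel": [0, 0.004, 0.009], "spin": 0},
    {"travel": [0, 0.004, 0.009], "spin": 0},
    {"travel": [0, 0.003, 0.008], "spin": 0},
    {"travel": [0, 0.002, 0.006], "spin": 0}
  ]
}}

```text
time_s: 4.63
tcp_pos: [0.5287, 0.056, 0.1858]
eef_rot: [-178.6, 0.4, -77.3]
contact_force: [1.1, -1.2, 0.9]
gripper_width: 0.0002
```

Call:
{"name": "send_rows", "arguments": {
  "motion": [
    {"travel": [0.003, 0, 0.0016], "spin": 0},
    {"travel": [0.002, 0, 0.0016], "spin": 0},
    {"travel": [0, 0, 0.0016], "spin": 0},
    {"travel": [0, 0, 0.0016], "spin": 0},
    {"travel": [0, 0, 0.0016], "spin": 0}
  ]
}}

```text
time_s: 5.05
tcp_pos: [0.5299, 0.0508, 0.1768]
eef_rot: [-178.6, 0.4, -77.3]
contact_force: [-1.6, 0.8, 1.2]
gripper_width: 0.0002
```

Call:
{"name": "send_rows", "arguments": {
  "motion": [
    {"travel": [0, 0, 0.0016], "spin": 0},
    {"travel": [0, 0, 0.0016], "spin": 0},
    {"travel": [0, 0, 0.0016], "spin": 0},
    {"travel": [0, 0, 0.0016], "spin": 0},
    {"travel": [0, 0, 0.0016], "spin": 0}
  ]
}}

```text
time_s: 5.47
tcp_pos: [0.5298, 0.0513, 0.1742]
eef_rot: [-178.5, 0.4, -77.2]
contact_force: [-8.1, 1.6, 13.8]
gripper_width: 0.0003
```

Call:
{"name": "send_rows", "arguments": {
  "motion": [
    {"travel": [0, 0.0005, 0.0025], "spin": 0},
    {"travel": [0, 0.0005, 0.0025], "spin": 0},
    {"travel": [0, 0.0005, 0.0025], "spin": 0},
    {"travel": [0, 0.0005, 0.0025], "spin": 0},
    {"travel": [0, 0.0005, 0.0025], "spin": 0}
  ]
}}

```text
time_s: 5.88
tcp_pos: [0.5296, 0.0515, 0.1728]
eef_rot: [-178.0, 0.4, -77.0]
contact_force: [-9.5, 1.6, 21.3]
gripper_width: 0.0002
```

Call:
{"name": "send_rows", "arguments": {
  "motion": [
    {"travel": [0, 0.0005, 0.0025], "spin": 0},
    {"travel": [0, 0.0005, 0.0025], "spin": 0},
    {"travel": [0, 0.0005, 0.0025], "spin": 0},
    {"travel": [0, 0.0005, 0.0025], "spin": 0},
    {"travel": [0, 0.0005, 0.0025], "spin": 0}
  ]
}}

```text
time_s: 6.3
tcp_pos: [0.5296, 0.0515, 0.1728]
eef_rot: [-177.4, 0.3, -76.8]
contact_force: [-10.6, 2.0, 20.5]
gripper_width: 0.0003
```

Call:
{"name": "send_rows", "arguments": {
  "motion": [
    {"travel": [0, 0.001, 0.0035], "spin": 0},
    {"travel": [0, 0.001, 0.0035], "spin": 0},
    {"travel": [0, 0.001, 0.0035], "spin": 0}
  ]
}}

```text
time_s: 6.55
tcp_pos: [0.5294, 0.0515, 0.1693]
eef_rot: [-176.9, 0.3, -76.7]
contact_force: [-9.3, 2.5, 18.2]
gripper_width: 0.0007
```

```bash
python3 - <<'E'
from h import *
cal=T("scene"); w,d=r.capture("scene"); cv2.imwrite("pics/s2.png",cv2.resize(w[170:400,230:470],None,fx=2.5,fy=2.5))
for n in ["handle_left","handle_right","corner_left","corner_right","lid_panel"]: print(n,find("scene",n,cal=cal))
s=r.get_state();print(s["contact_force"],s["moment"],s["tcp_pos"])
E
```

```text
handle_left [([0.5278, 0.0474, 0.1278], 0.64)]
handle_right [([0.6321, 0.2336, -0.004], 0.71), ([0.5763, -0.179, 0.1414], 0.65)]
corner_left [([0.5032, 0.0379, 0.1353], 0.73)]
corner_right [([0.5526, -0.1826, 0.1435], 0.84), ([0.4049, 0.0599, -0.0018], 0.37)]
lid_panel [([0.6331, -0.049, 0.1264], 0.93)]
[-2.25592642  0.35525462  6.51365696] [0.18298106 0.75244031 0.00647314] [0.52937578 0.05150872 0.16794838]
```

View pics/s2.png

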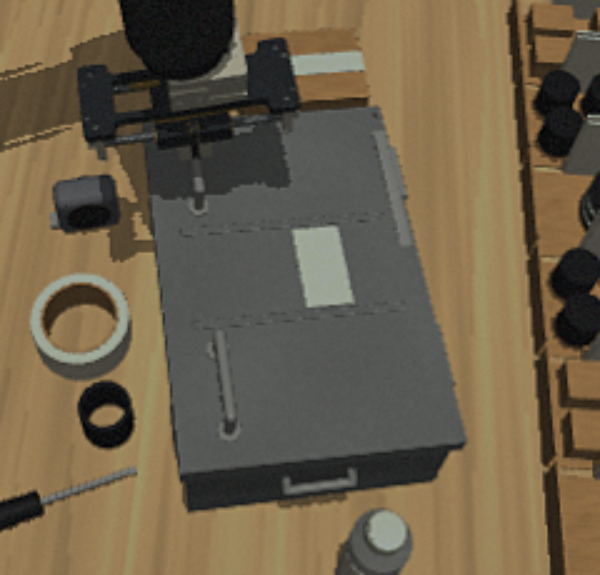

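The crop shows the lid nearly shut, with the gripper on the left bar at (195,160) and the bench items untouched. The left end broke past its resistance (z now 0.168), so I carry on to the stop and hold.

Call:
{"name": "send_rows", "arguments": {
  "motion": [
    {"travel": [0, 0.0005, 0.0018], "spin": 0},
    {"travel": [0, 0.0005, 0.0018], "spin": 0},
    {"travel": [0, 0.0005, 0.0018], "spin": 0},
    {"travel": [0, 0.0005, 0.0022], "spin": 0},
    {"travel": [0, 0.0005, 0.0025], "spin": 0}
  ]
}}

```text
time_s: 7.27
tcp_pos: [0.5285, 0.0524, 0.1599]
eef_rot: [-176.9, 0.4, -76.7]
contact_force: [-8.8, 2.7, 21.4]
gripper_width: 0.0005
```

Call:
{"name": "send_rows", "arguments": {
  "motion": [
    {"travel": [0, 0.0005, 0.0025], "spin": 0},
    {"travel": [0, 0.0005, 0.0025], "spin": 0},
    {"travel": [0, 0.0005, 0.0025], "spin": 0},
    {"travel": [0, 0.0005, 0.0025], "spin": 0},
    {"travel": [0, 0.0005, 0.0025], "spin": 0}
  ]
}}

```text
time_s: 7.68
tcp_pos: [0.5286, 0.0525, 0.1597]
eef_rot: [-176.4, 0.2, -76.4]
contact_force: [-11.2, 1.8, 24.8]
gripper_width: 0.0007
```

Call:
{"name": "send_rows", "arguments": {
  "motion": [
    {"travel": [0, -0.0005, 0.002], "spin": 0},
    {"travel": [0, -0.0005, 0.002], "spin": 0},
    {"travel": [0, -0.0005, 0.002], "spin": 0},
    {"travel": [0, -0.0005, 0.002], "spin": 0},
    {"travel": [0, -0.0005, 0.002], "spin": 0}
  ]
}}

```text
time_s: 8.1
tcp_pos: [0.5287, 0.0525, 0.1597]
eef_rot: [-176.5, 0.2, -76.3]
contact_force: [-13.7, 1.3, 24.2]
gripper_width: 0.0005
```

Call:
{"name": "send_rows", "arguments": {
  "motion": [
    {"travel": [0, 0.0015, 0.002], "spin": 0},
    {"travel": [0, 0.0015, 0.002], "spin": 0},
    {"travel": [0, 0.0015, 0.002], "spin": 0},
    {"travel": [0, 0.0015, 0.002], "spin": 0},
    {"travel": [0, 0.0015, 0.002], "spin": 0}
  ]
}}

```text
time_s: 8.52
tcp_pos: [0.5284, 0.0525, 0.1599]
eef_rot: [-175.5, 0.1, -76.1]
contact_force: [-5.4, 0.6, 17.8]
gripper_width: 0.0006
```

Call:
{"name": "send_rows", "arguments": {
  "motion": [
    {"travel": [0, -0.0008, 0.002], "spin": 0},
    {"travel": [0, -0.0008, 0.002], "spin": 0},
    {"travel": [0, -0.0008, 0.002], "spin": 0},
    {"travel": [0, -0.0008, 0.002], "spin": 0},
    {"travel": [0, -0.0008, 0.002], "spin": 0}
  ]
}}

```text
time_s: 8.93
tcp_pos: [0.5287, 0.0525, 0.1597]
eef_rot: [-175.7, 0.0, -76.0]
contact_force: [-16.2, 1.6, 25.2]
gripper_width: 0.0007
```

Call:
{"name": "send_rows", "arguments": {
  "motion": [
    {"travel": [0, -0.0004, 0.002], "spin": 0},
    {"travel": [0, -0.0004, 0.002], "spin": 0},
    {"travel": [0, -0.0004, 0.002], "spin": 0},
    {"travel": [0, -0.0004, 0.002], "spin": 0},
    {"travel": [0, -0.0004, 0.002], "spin": 0}
  ]
}}

```text
time_s: 9.35
tcp_pos: [0.5286, 0.0525, 0.1597]
eef_rot: [-175.7, -0.1, -75.9]
contact_force: [-13.5, 1.1, 24.0]
gripper_width: 0.0007
```

Call:
{"name": "send_rows", "arguments": {
  "motion": [
    {"travel": [0, -0.0004, 0.002], "spin": 0},
    {"travel": [0, -0.0004, 0.002], "spin": 0},
    {"travel": [0, -0.0004, 0.002], "spin": 0},
    {"travel": [0, -0.0004, 0.002], "spin": 0},
    {"travel": [0, -0.0004, 0.002], "spin": 0}
  ]
}}

```text
time_s: 9.77
tcp_pos: [0.5286, 0.0525, 0.1597]
eef_rot: [-175.8, -0.1, -75.8]
contact_force: [-14.2, 1.6, 23.6]
gripper_width: 0.0006
```

Call:
{"name": "send_rows", "arguments": {
  "motion": [
    {"travel": [0, -0.0004, 0.002], "spin": 0},
    {"travel": [0, -0.0004, 0.002], "spin": 0},
    {"travel": [0, -0.0004, 0.002], "spin": 0},
    {"travel": [0, -0.0004, 0.002], "spin": 0},
    {"travel": [0, -0.0004, 0.002], "spin": 0}
  ]
}}

```text
time_s: 10.18
tcp_pos: [0.5286, 0.0525, 0.1597]
eef_rot: [-175.8, -0.2, -75.7]
contact_force: [-13.9, 2.1, 24.2]
gripper_width: 0.0005
```

Call:
{"name": "send_rows", "arguments": {
  "motion": [
    {"travel": [0, -0.0004, 0.002], "spin": 0},
    {"travel": [0, -0.0004, 0.002], "spin": 0},
    {"travel": [0, -0.0004, 0.002], "spin": 0},
    {"travel": [0, -0.0004, 0.002], "spin": 0},
    {"travel": [0, -0.0004, 0.002], "spin": 0}
  ]
}}

```text
time_s: 10.6
tcp_pos: [0.5286, 0.0525, 0.1597]
eef_rot: [-175.8, -0.3, -75.5]
contact_force: [-14.4, 2.2, 24.8]
gripper_width: 0.0005
```

Call:
{"name": "send_rows", "arguments": {
  "motion": [
    {"travel": [0, -0.0004, 0.002], "spin": 0},
    {"travel": [0, -0.0004, 0.002], "spin": 0},
    {"travel": [0, -0.0004, 0.002], "spin": 0},
    {"travel": [0, -0.0004, 0.002], "spin": 0},
    {"travel": [0, -0.0004, 0.002], "spin": 0}
  ]
}}

```text
time_s: 11.02
tcp_pos: [0.5285, 0.0525, 0.1597]
eef_rot: [-175.8, -0.3, -75.4]
contact_force: [-13.6, 2.6, 23.4]
gripper_width: 0.0003
```

Call:
{"name": "send_rows", "arguments": {
  "motion": [
    {"travel": [0, 0, -0.01], "spin": 0},
    {"travel": [0, 0, -0.03], "spin": 2.5},
    {"travel": [0.039, 0.002, 0], "spin": 0},
    {"travel": [0.039, 0.002, 0], "spin": 0},
    {"travel": [0.039, 0.002, 0], "spin": 0}
  ]
}}

```text
time_s: 11.43
tcp_pos: [0.5461, -0.0602, 0.2027]
eef_rot: [-175.6, -0.2, -77.4]
contact_force: [2.2, -0.3, 0.2]
gripper_width: 0.0004
```

Call:
{"name": "send_rows", "arguments": {
  "motion": [
    {"travel": [0.039, 0.002, 0], "spin": 0},
    {"travel": [0.039, 0.002, 0], "spin": 0},
    {"travel": [0.039, 0.002, 0], "spin": 0},
    {"travel": [0, 0, 0], "spin": 0}
  ]
}}

```text
time_s: 11.77
tcp_pos: [0.567, -0.1857, 0.2016]
eef_rot: [-175.6, -0.2, -77.5]
contact_force: [1.1, 0.5, -0.4]
gripper_width: 0.0005
```

Call:
{"name": "send_rows", "arguments": {
  "motion": [
    {"travel": [-0.005, -0.009, 0.012], "spin": 0},
    {"travel": [0, 0, 0.005], "spin": 0},
    {"travel": [0, 0, 0.0018], "spin": 0},
    {"travel": [0, 0, 0.0018], "spin": 0},
    {"travel": [0, 0, 0.0018], "spin": 0}
  ]
}}

```text
time_s: 12.18
tcp_pos: [0.5766, -0.1801, 0.1757]
eef_rot: [-175.8, -0.2, -77.7]
contact_force: [-2.2, -4.7, 7.2]
gripper_width: 0.0006
```

```bash
python3 - <<'E'
from h import *
cal=T("scene"); w,d=r.capture("scene")
for n in ["handle_left","handle_right","corner_left","corner_right"]: print(n,find("scene",n,cal=cal))
E
```

```text
handle_left [([0.6338, 0.2337, -0.0033], 0.27)]
handle_right [([0.5748, -0.1752, 0.1413], 0.53), ([0.3408, 0.4341, 0.0009], 0.33)]
corner_left []
corner_right [([0.5505, -0.1831, 0.138], 0.97)]
```

Position confirmed. Now a slow press on the right end.

Call:
{"name": "send_rows", "arguments": {
  "motion": [
    {"travel": [0, 0, 0.0025], "spin": 0},
    {"travel": [0, 0, 0.0025], "spin": 0},
    {"travel": [0, 0, 0.0025], "spin": 0},
    {"travel": [0, 0, 0.0025], "spin": 0},
    {"travel": [0, 0, 0.0025], "spin": 0}
  ]
}}

```text
time_s: 12.85
tcp_pos: [0.5774, -0.1813, 0.1695]
eef_rot: [-175.6, -0.4, -77.6]
contact_force: [-1.9, -1.2, 3.1]
gripper_width: 0.0003
```

Call:
{"name": "send_rows", "arguments": {
  "motion": [
    {"travel": [0, 0, 0.003], "spin": 0},
    {"travel": [0, 0, 0.003], "spin": 0},
    {"travel": [0, 0, 0.003], "spin": 0}
  ]
}}

```text
time_s: 13.1
tcp_pos: [0.5772, -0.1827, 0.1632]
eef_rot: [-175.5, -0.6, -77.6]
contact_force: [-3.9, -1.1, 8.5]
gripper_width: 0.0003
```

Call:
{"name": "send_rows", "arguments": {
  "motion": [
    {"travel": [0, -0.0003, 0.0016], "spin": 0},
    {"travel": [0, -0.0003, 0.0016], "spin": 0},
    {"travel": [0, -0.0003, 0.0018], "spin": 0},
    {"travel": [0, -0.0003, 0.002], "spin": 0},
    {"travel": [0, -0.0003, 0.002], "spin": 0}
  ]
}}

```text
time_s: 13.52
tcp_pos: [0.5773, -0.1831, 0.1619]
eef_rot: [-175.5, -0.7, -77.4]
contact_force: [-8.1, 2.6, 15.0]
gripper_width: 0.0003
```

Call:
{"name": "send_rows", "arguments": {
  "motion": [
    {"travel": [0, -0.0004, 0.002], "spin": 0},
    {"travel": [0, -0.0004, 0.002], "spin": 0},
    {"travel": [0, -0.0004, 0.002], "spin": 0},
    {"travel": [0, -0.0004, 0.002], "spin": 0},
    {"travel": [0, -0.0004, 0.002], "spin": 0}
  ]
}}

```text
time_s: 13.93
tcp_pos: [0.5773, -0.1831, 0.1619]
eef_rot: [-175.4, -0.9, -77.3]
contact_force: [-8.5, 1.8, 15.0]
gripper_width: 0.0004
```

Call:
{"name": "send_rows", "arguments": {
  "motion": [
    {"travel": [0, -0.0004, 0.002], "spin": 0},
    {"travel": [0, -0.0004, 0.002], "spin": 0},
    {"travel": [0, -0.0004, 0.002], "spin": 0},
    {"travel": [0, -0.0004, 0.002], "spin": 0},
    {"travel": [0, -0.0004, 0.002], "spin": 0}
  ]
}}

```text
time_s: 14.35
tcp_pos: [0.5773, -0.1831, 0.1619]
eef_rot: [-175.3, -1.1, -77.1]
contact_force: [-7.9, 2.2, 15.5]
gripper_width: 0.0002
```

Call:
{"name": "send_rows", "arguments": {
  "motion": [
    {"travel": [0, -0.0004, 0.002], "spin": 0},
    {"travel": [0, -0.0004, 0.002], "spin": 0},
    {"travel": [0, -0.0004, 0.002], "spin": 0},
    {"travel": [0, -0.0004, 0.002], "spin": 0},
    {"travel": [0, -0.0004, 0.002], "spin": 0}
  ]
}}

```text
time_s: 14.77
tcp_pos: [0.5773, -0.1831, 0.1619]
eef_rot: [-175.2, -1.3, -77.0]
contact_force: [-8.4, 1.7, 16.2]
gripper_width: 0.0002
```

Call:
{"name": "send_rows", "arguments": {
  "motion": [
    {"travel": [0, -0.0004, 0.002], "spin": 0},
    {"travel": [0, -0.0004, 0.002], "spin": 0},
    {"travel": [0, -0.0004, 0.002], "spin": 0},
    {"travel": [0, -0.0004, 0.002], "spin": 0},
    {"travel": [0, -0.0004, 0.002], "spin": 0}
  ]
}}

```text
time_s: 15.18
tcp_pos: [0.5773, -0.1831, 0.1619]
eef_rot: [-175.1, -1.5, -76.9]
contact_force: [-8.6, 1.9, 15.6]
gripper_width: 0.0004
```

Call:
{"name": "send_rows", "arguments": {
  "motion": [
    {"travel": [0, -0.0004, 0.002], "spin": 0},
    {"travel": [0, -0.0004, 0.002], "spin": 0},
    {"travel": [0, -0.0004, 0.002], "spin": 0},
    {"travel": [0, -0.0004, 0.002], "spin": 0},
    {"travel": [0, -0.0004, 0.002], "spin": 0}
  ]
}}

```text
time_s: 15.6
tcp_pos: [0.5773, -0.1831, 0.1619]
eef_rot: [-175.0, -1.6, -76.7]
contact_force: [-8.4, 2.8, 15.6]
gripper_width: 0.0008
```

Call:
{"name": "send_rows", "arguments": {
  "motion": [
    {"travel": [0, -0.0004, 0.002], "spin": 0},
    {"travel": [0, -0.0004, 0.002], "spin": 0},
    {"travel": [0, -0.0004, 0.002], "spin": 0},
    {"travel": [0, -0.0004, 0.002], "spin": 0},
    {"travel": [0, -0.0004, 0.002], "spin": 0}
  ]
}}

```text
time_s: 16.02
tcp_pos: [0.5773, -0.1831, 0.1618]
eef_rot: [-174.9, -1.8, -76.6]
contact_force: [-8.5, 3.1, 15.5]
gripper_width: 0.0005
```

Call:
{"name": "send_rows", "arguments": {
  "motion": [
    {"travel": [0, -0.0004, 0.002], "spin": 0},
    {"travel": [0, -0.0004, 0.002], "spin": 0},
    {"travel": [0, -0.0004, 0.002], "spin": 0},
    {"travel": [0, -0.0004, 0.002], "spin": 0},
    {"travel": [0, -0.0004, 0.002], "spin": 0}
  ]
}}

```text
time_s: 16.43
tcp_pos: [0.5772, -0.1831, 0.1619]
eef_rot: [-174.8, -2.0, -76.5]
contact_force: [-8.9, 2.5, 16.5]
gripper_width: 0.0007
```

Call:
{"name": "send_rows", "arguments": {
  "motion": [
    {"travel": [0, -0.0004, 0.002], "spin": 0},
    {"travel": [0, -0.0004, 0.002], "spin": 0},
    {"travel": [0, -0.0004, 0.002], "spin": 0},
    {"travel": [0, -0.0004, 0.002], "spin": 0},
    {"travel": [0, -0.0004, 0.002], "spin": 0}
  ]
}}

```text
time_s: 16.85
tcp_pos: [0.5773, -0.1831, 0.1619]
eef_rot: [-174.7, -2.2, -76.4]
contact_force: [-8.4, 2.3, 15.5]
gripper_width: 0.0006
```

Call:
{"name": "send_rows", "arguments": {
  "motion": [
    {"travel": [0, -0.0004, 0.0028], "spin": 0},
    {"travel": [0, -0.0004, 0.0028], "spin": 0},
    {"travel": [0, -0.0006, 0.0035], "spin": 0},
    {"travel": [0, -0.0006, 0.0035], "spin": 0},
    {"travel": [0, -0.0006, 0.0035], "spin": 0}
  ]
}}

```text
time_s: 17.27
tcp_pos: [0.5773, -0.1832, 0.1616]
eef_rot: [-174.6, -2.4, -76.2]
contact_force: [-14.7, 5.6, 26.8]
gripper_width: 0.0003
```

Call:
{"name": "send_rows", "arguments": {
  "motion": [
    {"travel": [0, 0, -0.01], "spin": 0},
    {"travel": [0, 0, -0.04], "spin": 1.5},
    {"travel": [-0.03, 0, -0.015], "spin": 0},
    {"travel": [-0.039, -0.001, 0], "spin": 0},
    {"travel": [-0.039, -0.001, 0], "spin": 0}
  ],
  "gripper": 0.2
}}

```text
time_s: 17.68
tcp_pos: [0.5501, -0.077, 0.2272]
eef_rot: [-174.3, -2.2, -78.2]
contact_force: [0.1, 1.0, 0.0]
gripper_width: 0.028
```

Call:
{"name": "send_rows", "arguments": {
  "motion": [
    {"travel": [-0.039, -0.001, 0], "spin": 0},
    {"travel": [-0.039, -0.001, 0], "spin": 0},
    {"travel": [-0.039, -0.001, 0], "spin": 0},
    {"travel": [-0.01, -0.001, 0], "spin": 0},
    {"travel": [0, 0, 0], "spin": 0}
  ]
}}

```text
time_s: 18.1
tcp_pos: [0.5254, 0.0597, 0.225]
eef_rot: [-173.8, -2.0, -78.0]
contact_force: [-0.4, -0.3, -1.0]
gripper_width: 0.0524
```

```bash
python3 - <<'E'
from h import *
s=r.get_state();print(s["tcp_pos"],s["eef_rot"])
cal=T("wrist"); w,d=r.capture("wrist"); cv2.imwrite("pics/w2.png",w)
for n in ["handle_left","corner_left"]: print(n,find("wrist",n,cal=cal))
r.capture("scene")
for n in ["corner_left","corner_right"]: print(n,find("scene",n))
E
```

```text
[0.5254019  0.05970917 0.22497804] [-173.80427463   -1.9951892   -77.97098459]
handle_left [([0.5264, 0.0413, 0.1239], 0.71)]
corner_left [([0.5052, 0.0453, 0.1315], 0.63)]
corner_left [([0.5028, 0.0388, 0.1283], 0.96)]
corner_right [([0.5495, -0.1871, 0.1272], 0.87), ([0.5038, 0.0394, 0.1263], 0.19)]
```

View pics/w2.png

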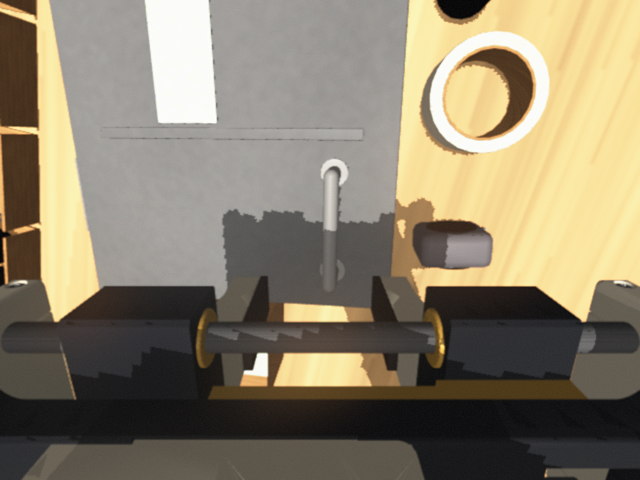

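The wrist view shows the left bar from (330,175) to (330,290), centred between the open jaws (245 to 395). Both corners read about 0.127–0.128 m, which is caught height. I lower and grip the left handle.

Call:
{"name": "send_rows", "arguments": {
  "motion": [
    {"travel": [0.014, 0.006, 0.01], "spin": 0},
    {"travel": [0, 0, 0.025], "spin": 0},
    {"travel": [0, 0, 0.025], "spin": 0},
    {"travel": [0, 0, 0.013], "spin": 0},
    {"travel": [0, 0, 0.005], "spin": 0}
  ]
}}

```text
time_s: 18.82
tcp_pos: [0.5348, 0.0343, 0.1469]
eef_rot: [-173.5, -2.0, -78.8]
contact_force: [-0.3, -0.1, -0.5]
gripper_width: 0.0522
```

Call:
{"name": "send_rows", "arguments": {
  "motion": [
    {"travel": [0, 0, 0], "spin": 0}
  ]
}}

```text
time_s: 18.9
tcp_pos: [0.5342, 0.0329, 0.1456]
eef_rot: [-173.7, -2.0, -78.9]
contact_force: [0.9, -0.2, 0.2]
gripper_width: 0.0523
```

Call:
{"name": "send_rows", "arguments": {
  "motion": [
    {"travel": [-0.012, 0, 0], "spin": 0},
    {"travel": [0, 0.002, 0], "spin": 0},
    {"travel": [0, 0, 0], "spin": 0},
    {"travel": [0, 0, 0], "spin": 0},
    {"travel": [0, 0, 0], "spin": 0}
  ],
  "gripper": -1,
  "squeeze": 50
}}

```text
time_s: 19.32
tcp_pos: [0.5314, 0.0424, 0.1475]
eef_rot: [-173.6, -2.0, -79.1]
contact_force: [0.5, -0.5, 0.2]
gripper_width: 0.025
```

Call:
{"name": "send_rows", "arguments": {
  "motion": [
    {"travel": [0, 0, 0], "spin": 0},
    {"travel": [0, 0, 0], "spin": 0},
    {"travel": [0, 0, 0], "spin": 0},
    {"travel": [0, 0, 0], "spin": 0}
  ]
}}

```text
time_s: 19.65
tcp_pos: [0.5307, 0.0419, 0.1483]
eef_rot: [-173.6, -2.0, -79.1]
contact_force: [1.9, -0.8, -2.3]
gripper_width: 0.0086
```

Call:
{"name": "send_rows", "arguments": {
  "motion": [
    {"travel": [0, 0, -0.001], "spin": 0},
    {"travel": [0, 0, -0.0015], "spin": 0},
    {"travel": [0, 0, -0.002], "spin": 0},
    {"travel": [0, 0, -0.002], "spin": 0},
    {"travel": [0, 0, -0.002], "spin": 0}
  ]
}}

```text
time_s: 20.07
tcp_pos: [0.5305, 0.0419, 0.1488]
eef_rot: [-173.7, -1.9, -79.2]
contact_force: [11.5, -2.6, -21.5]
gripper_width: 0.0082
```

Call:
{"name": "send_rows", "arguments": {
  "motion": [
    {"travel": [0, 0.0003, -0.0025], "spin": 0},
    {"travel": [0, 0.0003, -0.003], "spin": 0},
    {"travel": [0, 0.0003, -0.003], "spin": 0},
    {"travel": [0, 0.0003, -0.003], "spin": 0},
    {"travel": [0, 0.0003, -0.003], "spin": 0}
  ]
}}

```text
time_s: 20.48
tcp_pos: [0.5303, 0.0418, 0.149]
eef_rot: [-174.0, -1.9, -79.3]
contact_force: [19.2, -3.3, -31.8]
gripper_width: 0.0081
```

The left end holds: 32 N of pull moved it only 0.7 mm. I release and go to the right handle.

Call:
{"name": "send_rows", "arguments": {
  "motion": [
    {"travel": [0, 0, 0.0005], "spin": 0},
    {"travel": [0, 0, 0], "spin": 0},
    {"travel": [0, 0, 0], "spin": 0},
    {"travel": [0, 0, 0], "spin": 0},
    {"travel": [0, 0, 0], "spin": 0}
  ],
  "gripper": 0.2
}}

```text
time_s: 20.9
tcp_pos: [0.5313, 0.0416, 0.1474]
eef_rot: [-174.0, -2.0, -79.2]
contact_force: [-0.4, 0.2, 0.1]
gripper_width: 0.0361
```

Call:
{"name": "send_rows", "arguments": {
  "motion": [
    {"travel": [0, 0, 0], "spin": 0},
    {"travel": [0, 0, 0], "spin": 0},
    {"travel": [0, 0, -0.02], "spin": 0},
    {"travel": [0, 0, -0.03], "spin": 0},
    {"travel": [0, 0, -0.02], "spin": 0}
  ]
}}

```text
time_s: 21.32
tcp_pos: [0.521, 0.0415, 0.2159]
eef_rot: [-174.4, -2.0, -79.3]
contact_force: [-0.4, 1.3, 0.3]
gripper_width: 0.0521
```

Call:
{"name": "send_rows", "arguments": {
  "motion": [
    {"travel": [0.038, -0.0007, 0], "spin": 0},
    {"travel": [0.038, -0.0007, 0], "spin": -1},
    {"travel": [0.038, -0.0007, 0], "spin": 0},
    {"travel": [0.038, -0.0007, 0], "spin": 0},
    {"travel": [0.038, -0.0007, 0], "spin": 0}
  ]
}}

```text
time_s: 21.73
tcp_pos: [0.5667, -0.1417, 0.2333]
eef_rot: [-173.5, -2.1, -77.3]
contact_force: [0.9, 0.9, -0.8]
gripper_width: 0.0524
```

Call:
{"name": "send_rows", "arguments": {
  "motion": [
    {"travel": [0.02, 0, 0], "spin": 0},
    {"travel": [0, 0, 0], "spin": 0}
  ]
}}

```text
time_s: 21.9
tcp_pos: [0.5722, -0.1677, 0.2349]
eef_rot: [-173.4, -2.2, -77.5]
contact_force: [1.0, 1.2, 0.7]
gripper_width: 0.0526
```

```bash
python3 - <<'E'
from h import *
s=r.get_state();print(s["tcp_pos"],s["eef_rot"])
cal=T("wrist"); w,d=r.capture("wrist"); cv2.imwrite("pics/w3.png",w)
for n in ["handle_right","corner_right"]: print(n,find("wrist",n,cal=cal))
r.capture("scene")
for n in ["handle_right","corner_left","corner_right"]: print(n,find("scene",n))
E
```

```text
[ 0.57218001 -0.16770007  0.23493691] [-173.44810208   -2.194238    -77.54226618]
handle_right [([0.5756, -0.1835, 0.1278], 0.85)]
corner_right [([0.5516, -0.1822, 0.1298], 0.68)]
handle_right [([0.5734, -0.1748, 0.1284], 0.65)]
corner_left []
corner_right [([0.5507, -0.1853, 0.1295], 0.86)]
```

View pics/w3.png

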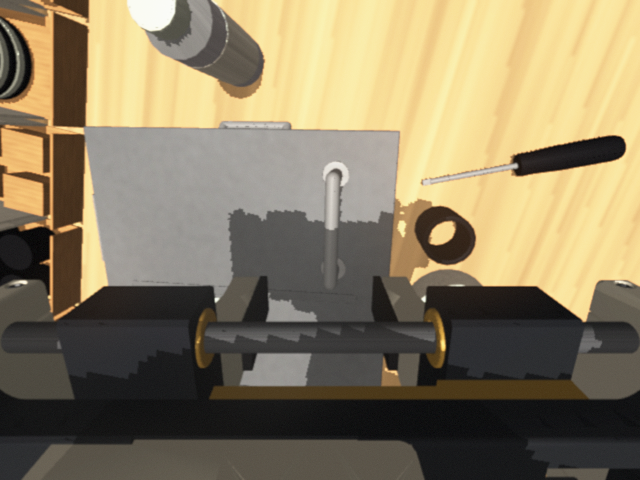

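The wrist view shows the right bar from (335,175) to (330,290) between the jaws. The coupling and screwdriver are clear in front of the chest.

Call:
{"name": "send_rows", "arguments": {
  "motion": [
    {"travel": [0.007, 0.005, 0.02], "spin": 0},
    {"travel": [0, 0, 0.03], "spin": 0},
    {"travel": [0, 0, 0.025], "spin": 0},
    {"travel": [0, 0, 0.009], "spin": 0},
    {"travel": [0, 0, 0.002], "spin": 0}
  ]
}}

```text
time_s: 22.67
tcp_pos: [0.5812, -0.1676, 0.1507]
eef_rot: [-173.0, -2.3, -76.8]
contact_force: [0.3, 0.5, -0.0]
gripper_width: 0.0524
```

Call:
{"name": "send_rows", "arguments": {
  "motion": [
    {"travel": [0.011, 0.001, 0.003], "spin": 0},
    {"travel": [0, 0, 0], "spin": 1},
    {"travel": [0, 0, 0], "spin": 0},
    {"travel": [0, 0, 0], "spin": 0},
    {"travel": [0, 0, 0], "spin": 0}
  ],
  "gripper": -1
}}

```text
time_s: 23.08
tcp_pos: [0.5847, -0.1782, 0.1514]
eef_rot: [-172.8, -2.2, -77.7]
contact_force: [-7.8, -2.2, -1.9]
gripper_width: 0.0248
```

Call:
{"name": "send_rows", "arguments": {
  "motion": [
    {"travel": [0, 0, 0], "spin": 0},
    {"travel": [0, 0, 0], "spin": 0},
    {"travel": [0, 0, 0], "spin": 0},
    {"travel": [0, 0, 0], "spin": 0},
    {"travel": [0, 0, 0], "spin": 0}
  ]
}}

```text
time_s: 23.5
tcp_pos: [0.577, -0.1799, 0.1503]
eef_rot: [-173.5, -2.1, -77.9]
contact_force: [1.4, -1.5, -5.1]
gripper_width: 0.0085
```

Call:
{"name": "send_rows", "arguments": {
  "motion": [
    {"travel": [0, 0, -0.001], "spin": 0},
    {"travel": [0, 0, -0.0015], "spin": 0},
    {"travel": [0, 0, -0.002], "spin": 0},
    {"travel": [0, 0, -0.0025], "spin": 0},
    {"travel": [0, 0, -0.0025], "spin": 0}
  ]
}}

```text
time_s: 23.92
tcp_pos: [0.5765, -0.1795, 0.1509]
eef_rot: [-173.7, -1.9, -78.0]
contact_force: [11.8, -7.2, -25.3]
gripper_width: 0.0084
```

Call:
{"name": "send_rows", "arguments": {
  "motion": [
    {"travel": [0, 0.0003, -0.003], "spin": 0},
    {"travel": [0, 0.0003, -0.003], "spin": 0},
    {"travel": [0, 0.0003, -0.003], "spin": 0},
    {"travel": [0, 0.0003, -0.003], "spin": 0},
    {"travel": [0, 0.0003, -0.003], "spin": 0}
  ]
}}

```text
time_s: 24.33
tcp_pos: [0.5765, -0.1794, 0.151]
eef_rot: [-173.9, -1.7, -78.1]
contact_force: [13.2, -7.2, -27.6]
gripper_width: 0.0083
```

The right end holds too: 28 N of pull, 0.7 mm of movement. I release and back off.

Call:
{"name": "send_rows", "arguments": {
  "motion": [
    {"travel": [0, 0, 0.0005], "spin": 0},
    {"travel": [0, 0, 0], "spin": 0},
    {"travel": [0, 0, 0], "spin": 0},
    {"travel": [0, 0, 0], "spin": 0},
    {"travel": [0, 0, 0], "spin": 0}
  ],
  "gripper": 0.2
}}

```text
time_s: 24.75
tcp_pos: [0.5783, -0.1795, 0.1511]
eef_rot: [-173.9, -1.8, -78.1]
contact_force: [0.1, -0.4, 0.3]
gripper_width: 0.0364
```

Call:
{"name": "send_rows", "arguments": {
  "motion": [
    {"travel": [0, 0, 0], "spin": 0},
    {"travel": [0, 0, 0], "spin": 0},
    {"travel": [0, 0, -0.02], "spin": 0},
    {"travel": [0, 0, -0.04], "spin": 0},
    {"travel": [0, 0, -0.04], "spin": 0}
  ]
}}

```text
time_s: 25.17
tcp_pos: [0.5628, -0.1777, 0.2458]
eef_rot: [-174.6, -1.5, -78.1]
contact_force: [1.3, -0.3, 0.7]
gripper_width: 0.0524
```

Call:
{"name": "send_rows", "arguments": {
  "motion": [
    {"travel": [0, 0, -0.04], "spin": 0},
    {"travel": [0, 0, -0.04], "spin": 0},
    {"travel": [0, 0, 0], "spin": 0},
    {"travel": [0, 0, 0], "spin": 0}
  ]
}}

```text
time_s: 25.5
tcp_pos: [0.5556, -0.1779, 0.3405]
eef_rot: [-173.8, -1.8, -78.1]
contact_force: [-0.2, -0.2, -1.8]
gripper_width: 0.0525
```

```bash
python3 - <<'E'
from h import *
print(r.get_state()["contact_force"],r.get_state()["time_s"])
for c in ["scene","top"]:
  w,d=r.capture(c); cv2.imwrite(f"pics/end_{c}.png",w)
  for n in ["corner_left","corner_right","tape_roll","tape_measure","carton","pipe_coupling","screwdriver","spray_can","mug"]: print(c,n,find(c,n)[:1])
E
```

```text
[-0.1958389  -0.18621053 -1.84153276] 25.5
scene corner_left [([0.5497, -0.1833, 0.1302], 0.42)]
scene corner_right [([0.5502, -0.1868, 0.129], 0.69)]
scene tape_roll [([0.4204, -0.0761, -0.0005], 0.61)]
scene tape_measure [([0.4077, 0.0615, -0.0051], 0.41)]
scene carton []
scene pipe_coupling [([0.461, -0.1743, -0.0015], 0.9)]
scene screwdriver [([0.4103, -0.2569, 0.0011], 0.78)]
scene spray_can [([0.7166, -0.297, -0.0002], 0.72)]
scene mug [([0.4087, 0.0607, -0.0023], 0.36)]
top corner_left [([0.5063, 0.041, 0.131], 0.86)]
top corner_right [([0.5512, -0.1824, 0.1263], 0.75)]
top tape_roll []
top tape_measure [([0.4131, 0.0635, -0.0002], 0.85)]
top carton [([0.5762, -0.1712, 0.1295], 0.75)]
top pipe_coupling [([0.4667, -0.1704, -0.004], 0.47)]
top screwdriver [([0.4063, -0.2502, 0.0005], 0.96)]
top spray_can []
top mug [([0.3434, 0.4363, 0.0016], 0.7)]
```

View pics/end_scene.png

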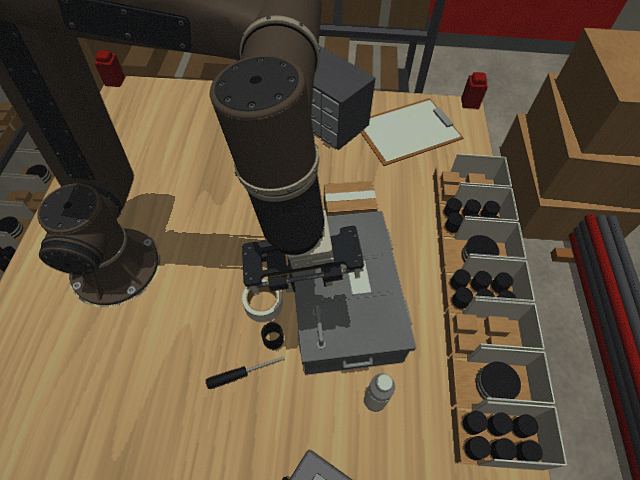

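The final view shows the lid flat and shut, the arm clear above it, and the bench items where they stood: can (378,392), screwdriver (245,373), coupling (272,335).

```bash
python3 -c "
from plant import r
print(r.close_job())"
```

```text
the job is handed in; nothing more can be done
None
```

The chest is shut and both catches held under a firm upward tug, so I handed the job in at about 26 s of the 72 s allowed.

- **Pressing:** I pushed the lid down on its handle bars with the fingers shut, left end first, then right. Each end went slowly to its hard stop and was held there for about 3.5 s, at about 25 N on the left and 15–27 N on the right. Part of the right-end stroke ran slightly over 20 mm/s, but that end still caught.
- **Tugs:** I gripped and pulled the left handle first, at 32 N, and it moved about 0.7 mm. The right handle, pulled at 28 N, also moved about 0.7 mm. Neither end needed a second press.
- **Final look:** The right corner read 126–129 mm and the left corner 131 mm, with the network good to about 4 mm. The left reading is a little above the 128 mm caught height, but an earlier look gave 128 mm and the tug held. The scene camera's last "left corner" reading had actually picked out the right corner, so I ignored it.
- **Other items:** Everything the network found on the bench was within about 1 cm of where it started. It did not locate the carton properly in the last pictures, but the final picture shows it in its place. The arm ended clear of the chest.

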